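# Seat a vial's cap in the bench screw press

### The job

The brown vial with the red cap stands in the nest of the blue tray of the screw press. Push the tray fully home, wind the crank clockwise (seen from above) until the pad just touches the cap, then give it a quarter turn more to seat the cap and let go, leaving the vial clamped. Half a turn past the touch would crack the glass, and the height at which the pad meets the cap must be felt, since the pad is set differently each day; leave the loose things around the press where they are.

Things in the scene. Friction and masses are not known exactly. Their poses are not given: they have to be found in the camera images.
- press: White bench screw press, fixed on the worktop: base 150 (x) x 160 (y) mm, two steel columns, white crossbeam with its top 190 mm above the worktop. Origin on the worktop under the screw axis; its -x is the front, where the blue tray comes out; z up. Its yaw varies.
- tray_slide (a joint): Slide of the blue tray, m: 0 = fully home against its rear stop (nest centred under the pad), grows as the tray stands out to the front (press -x), 0.06 at the start. Moves with 2.5 N of friction and stays where it is left.
- tab_front (a point): Middle of the front face of the tray's upright blue push tab, 40 mm above the worktop. The tab is 56 mm wide (press y), 10 mm thick (press x), from 15 to 60 mm above the worktop; its front face is 130 mm in front of the screw axis when the tray is home.
- crank (a joint): Turn of screw and crank, rad, grows clockwise seen from above; a full turn lowers screw, crank, ram and pad together by 24 mm. Starts between 1.3 and 6.3; the touch comes between 8.7 and 12.2, differently each time. Stays where it is let go. Turning freely takes 0.35 N m (7 N at the knob); at the touch the preloaded pad adds about 0.235 N m (4.7 N at the knob) at once.
- knob_mid (a point): Grip point on the axis of the red upright crank knob, which spins freely: 18 mm diameter, 45 mm tall, from 26 mm below to 19 mm above this point; the crank arm begins 1 mm under the knob. It circles the screw axis at 50 mm radius (joint crank 0: on the front, press -x, side), 292 mm above the worktop at crank 0 and 3.82 mm lower for each radian.
- tray: Blue sliding tray, 56 mm wide, top face 24 mm above the worktop, carrying the nest and the push tab; origin on the worktop under the nest's axis, axes as the press. It takes the press force through the vial: 0 N before the touch, 62 N at the touch, 84 N a quarter turn later (then 6.4 N more at the knob than freely).
- nest (a point): Centre of the inner floor of the white round nest on the tray, 27 mm above the worktop: 43 mm outside, 33 mm bore, rim 12 mm above this point. The vial stands in it.
- vial: The vial to be pressed: brown, red cap, 29 mm diameter, 55 mm tall, origin at the centre of its underside, z up. Stands in the nest.
- vial_green: Loose bystander: brown vial with a dark green cap, 29 mm diameter, 55 mm tall, origin under its centre.
- vial_blue: Loose bystander: white vial with a blue cap, 29 mm diameter, 55 mm tall, origin under its centre.
- carton: Loose bystander: white medicine carton, 43 x 99 x 60 mm, origin under its centre.
- tape: Loose bystander: roll of brown tape lying flat, 96 mm diameter, 24 mm high, origin under its centre.
- marker: Loose bystander: black marker lying, 16 x 135 x 17 mm, origin under its centre.

How it is judged:
By the outcome, as a careful person would: the job done as asked, in the order asked, and still so for the second after the job is handed in, with the robot touching nothing.
It also fails if it takes over 72 s, if anything falls off the work surface, if the arm or the gripper's body presses on something with over 40 N, if the wrist force passes 120 N, or if a joint passes its speed limit or range.

### The arm

A 7-joint arm with a two-finger parallel gripper is mounted at the origin on a cart in front of the work surface, level with it; the furniture and walls round the work are solid. World frame = base frame: x ahead of the robot, y to its left, z up, the work surface at z = 0. Lengths are in m, angles in rad, forces in N, time in s.
With the tool pointing down it reaches from about 0.425 to 0.875 m from the base axis. Payload 4.7 kg.
Tool frame: the origin (TCP) lies midway between the tips of the shut fingers; the grasp point (between the pads) lies 19 mm behind it; z points along the fingers, y is the direction in which the jaws open and shut (so a half turn about z gives the same grasp; the last joint's range is limited). The gripper opens to 87 mm and grips with 3 to 60 N. Pads are 19 mm wide; open, the fingers measure 117 mm over their backs; the gripper's body (75 mm by 190 mm) begins 51 mm behind the grasp point.
Start: joints at [-1.18, 0.321, -0.07, 1.45, 0.023, 1.371, -0.057], TCP at [0.239, 0.604, 0.223] pointing down, gripper open.
Joint ranges: [-2.86, 2.86], [-0.3, 2.09], [-1.38, 1.24], [0.06, 2.45], [-1.56, 4.7], [0.09, 2.05], [-2.69, 2.69]. Speed limits (rad/s): [2.57, 2.57, 3.14, 3.14, 3.14, 3.14, 3.14].

### API

Orientations are given as a rotation vector (axis times angle).
In Python, from bench import get_state, eyes, job gives the robot as it stands. The module is installed in compiled form; this text tells all that it offers.
- The arm moves only by the shell command python3 -m jog 'ROWS' [FORCE]. ROWS is JSON, a list that holds one entry, the list of rows, each a list of 5 numbers: the opening, from 0 (shut) to 1 (fully open), then the shift along the tool's x, y, z in units of 40 mm (1.0 is 40 mm), then the turn about the tool's z in units of 5 degrees (1.0 is 5 degrees). In form: [[[jaw, dx, dy, dz, turn], ...]]. A call has 1 to 10 rows; each row shifts and turns the commanded pose from where the row before left it, along the tool's axes as they then stand; what a row does not reach is not made up. A row lasts 1/8 s, in which the tool goes at most 62.5 mm and 10.7 degrees, less where a joint would pass 70% of its speed; a pose out of reach is approached as far as the arm can. A call is refused whole if a number of a shift passes 1 or a number of a turn 1, either way. A call with a gripper value outside its range is refused whole. The fingers move at their own pace and stop on an object; FORCE is the grip in N (left out, the last holds). Time passes only in rows, so rows that do not move let the fingers close. It gives the time, the measured TCP pose, the force and the opening at its end, in the units of the state.
- get_state(): the state, without advancing time (a new reading comes with each control period).
- eyes.get_image(name): name is "scene" or "top" or "wrist"; returns (picture, depth): 384x512x3 uint8, red, green, blue; 384x512 float32, m along the optical axis (not along the pixel's ray), 0 where there is no reading.
- eyes.camera_params(name): a dict with "camera_matrix" (3x3 intrinsics, pixels), "pose" (4x4, takes a point from camera to world coordinates); the wrist camera has in their place "mount" (4x4, takes a point from camera to tool coordinates, whose origin is the TCP and whose axes are the flange's). Camera axes: x right, y down, z forward; pixel columns grow to the right and rows downward; lengths in m; the calibration is good to about 2 mm. The wrist camera is an equidistant fisheye: a pixel r from the principal point sees the ray r / f radians off the axis. A picture is of the moment at which its call begins: read the wrist's pose just before it. camera_params takes no time and is no camera call.
- job.close_job(): hands the job in, once; it reports no verdict.
The state is a dict: "time": time; "joint_positions": joint angles; "qd": joint speeds; "joint_torque": joint torques, N m; "position": TCP position; "tool_rot": TCP orientation; "ft_force": force on the tool from outside, world axes, zero at the start; "torque": the same for the moment, N m; "grip_width": opening from 0.0 (shut) to 1.0 (fully open).
Only numpy, scipy, OpenCV 4.12 (cv2) and the standard library are available. Lean on these libraries where they do the work, as an engineer would, in place of code of your own. Each camera call takes 0.05 s, during which the arm holds its last target. There are 200 camera calls.

## Working session

There is one attempt and no reset: what is moved stays moved. The work goes in short steps, Python scripts to look and compute and a shell command to move; the robot and the scene stay as the last step left them, time stands still between calls to the robot, and variables do not carry over. Pictures are saved under pics/ and viewed, about 8 in all and at most 12, crops included, and the job is handed in when it is done.

```bash
mkdir -p pics; python3 - <<'E'
from bench import get_state, eyes
import cv2,numpy as np
s=get_state();print({k:np.round(v,3) for k,v in s.items()})
for n in ("scene","top"):
    im,d=eyes.get_image(n);cv2.imwrite(f"pics/{n}0.png",im[:,:,::-1]);np.savez(f"{n}0.npz",im=im,d=d)
    print(n,{k:np.round(v,3).tolist() for k,v in eyes.camera_params(n).items()})
E
```

```text
{'time': np.float64(0.0), 'joint_positions': array([-1.18 ,  0.322, -0.07 ,  1.452,  0.023,  1.371, -0.057]), 'qd': array([ 0.001, -0.   ,  0.   ,  0.001,  0.   , -0.001,  0.002]), 'joint_torque': array([ 0.0000e+00, -4.9129e+01, -4.0400e-01, -3.1253e+01, -6.4000e-02,
        4.4000e-02,  0.0000e+00]), 'position': array([0.239, 0.604, 0.221]), 'tool_rot': array([-5.880e-01, -3.086e+00,  3.000e-03]), 'ft_force': array([-0.349,  0.038, -0.901]), 'torque': array([ 0.027, -0.025, -0.013]), 'grip_width': np.float64(0.998)}
scene {'camera_matrix': [[418.453, 0.0, 253.014], [0.0, 418.453, 192.878], [0.0, 0.0, 1.0]], 'pose': [[0.611, -0.367, 0.702, -0.426], [-0.792, -0.282, 0.542, -0.743], [-0.001, -0.887, -0.463, 0.814], [0.0, 0.0, 0.0, 1.0]]}
top {'camera_matrix': [[427.666, 0.0, 255.652], [0.0, 427.666, 193.363], [0.0, 0.0, 1.0]], 'pose': [[0.008, -0.992, 0.124, 0.358], [-1.0, -0.009, -0.005, -0.018], [0.006, -0.124, -0.992, 1.573], [0.0, 0.0, 0.0, 1.0]]}
```

View pics/scene0.png

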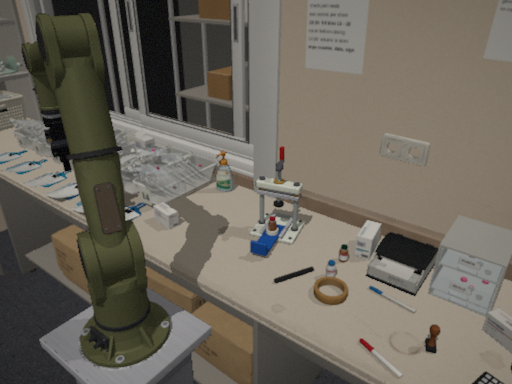

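View pics/top0.png

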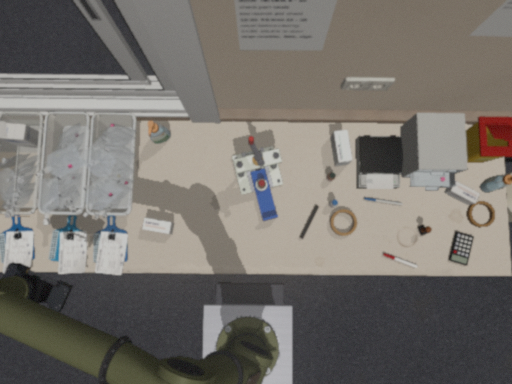

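Scene: the press is at about (280,205) with the tray out toward the robot. In the top view the tray runs from (258,170) to (270,218), and the red knob is at (251,140). Next I'll localise them numerically.

```bash
cat > h.py <<'E'
import numpy as np,cv2
from bench import get_state,eyes
def cloud(n,im,d):
    p=eyes.camera_params(n);K=p["camera_matrix"];T=np.array(p["pose"])
    v,u=np.mgrid[:384,:512];P=np.stack([(u-K[0][2])/K[0][0]*d,(v-K[1][2])/K[1][1]*d,d],-1)
    return P@T[:3,:3].T+T[:3,3]
def masks(im):
    h=cv2.cvtColor(im,cv2.COLOR_RGB2HSV);H,S,V=h[...,0].astype(int),h[...,1],h[...,2]
    return {"blue":(H>105)&(H<130)&(S>150)&(V>60),"red":((H<6)|(H>174))&(S>150)&(V>60)}
E
python3 - <<'E'
from h import *
for n,(x0,x1,y0,y1) in dict(scene=(245,305,140,260),top=(225,290,125,230)).items():
    z=np.load(n+"0.npz");P=cloud(n,z["im"],z["d"])
    for c,m in masks(z["im"]).items():
        w=np.zeros_like(m);w[y0:y1,x0:x1]=1;m=m&w&(z["d"]>0)
        k,l,st,ce=cv2.connectedComponentsWithStats(m.astype(np.uint8))
        for i in range(1,k):
            if st[i,4]<8: continue
            q=P[l==i];print(n,c,st[i],ce[i].round(1),"med",np.median(q,0).round(3),"min",q.min(0).round(3),"max",q.max(0).round(3))
            if c=="blue" :
                for nm,s in (("top",q[(abs(q[:,2]-.024)<.008)]),("tab",q[q[:,2]>.04])):
                    if len(s)<5: continue
                    r=cv2.minAreaRect((s[:,:2]*1000).astype(np.float32));print("  ",nm,len(s),s.mean(0).round(4),r)
E
```

```text
scene blue [251 225  33  31 391] [264.3 242.8] med [ 0.48  -0.073  0.026] min [ 0.449 -0.107 -0.001] max [ 0.636 -0.027  0.062]
   top 256 [ 0.5251 -0.0679  0.0244] ((545.0829467773438, -58.00605773925781), (184.6211395263672, 54.05802917480469), 15.11689281463623)
   tab 103 [ 0.4614 -0.0821  0.052 ] ((524.8563842773438, -80.98808288574219), (152.07655334472656, 52.029563903808594), 0.027113264426589012)
scene red [280 147   4  13  48] [281.5 152.8] med [ 0.68  -0.012  0.277] min [ 0.676 -0.019  0.255] max [ 0.686 -0.004  0.299]
scene red [270 217   5   4  16] [272.  218.2] med [ 0.579 -0.048  0.082] min [ 0.573 -0.057  0.076] max [ 0.585 -0.039  0.086]
top red [250 137   3   4  11] [250.9 138.6] med [ 0.684 -0.01   0.3  ] min [ 0.681 -0.013  0.297] max [ 0.69  -0.006  0.303]
```

```bash
cat >> h.py <<'E'
from scipy.spatial.transform import Rotation as R
def to(*t):
    s=get_state();r=R.from_rotvec(s["tool_rot"]);d=r.inv().apply(np.array(t)-s["position"])/0.04
    x=r.as_matrix()[:,0];print("pos",s["position"].round(4),"yaw x",np.degrees(np.arctan2(x[1],x[0])).round(2),"units",d.round(2),"F",s["ft_force"].round(2),"t",round(float(s["time"]),2),"grip",round(float(s["grip_width"]),3))
    return d
E
python3 -m jog '[[[0,0,0,0,-0.92],[0,0,0,0,-0.92],[0,0,0,0,-0.92],[0,0,0,0,-0.92],[0,0,0,0,-0.92],[0,0,0,0,-0.92],[0,0,0,0,-0.92],[0,0,0,0,-0.92]]]' 20
python3 -c "
from h import *
to(.37,.33,.22);to(.44,-.088,.22);to(.44,-.088,.03)"
```

```text
time: 1.1
position: [0.2391, 0.6041, 0.2219]
tool_rot: [0.42, -3.113, 0.002]
ft_force: [-1.1, 0.7, 0.8]
grip_width: 0.171
pos [0.2391 0.6041 0.2219] yaw x -164.64 units [-1.34 -7.47  0.05] F [-1.13  0.66  0.77] t 1.1 grip 0.171
pos [0.2391 0.6041 0.2219] yaw x -164.64 units [ -0.26 -18.01   0.06] F [-1.13  0.66  0.77] t 1.1 grip 0.171
pos [0.2391 0.6041 0.2219] yaw x -164.64 units [ -0.26 -18.01   4.81] F [-1.13  0.66  0.77] t 1.1 grip 0.171
```

```bash
python3 -m jog '[[[0,-0.17,-0.94,0,0],[0,-0.17,-0.94,0,0],[0,-0.17,-0.94,0,0],[0,-0.17,-0.94,0,0],[0,-0.17,-0.94,0,0],[0,-0.17,-0.94,0,0],[0,-0.17,-0.94,0,0],[0,-0.17,-0.94,0,0]]]' >/dev/null
python3 -m jog '[[[0,0.1,-1,0,0],[0,0.1,-1,0,0],[0,0.1,-1,0,0],[0,0.1,-1,0,0],[0,0.1,-1,0,0],[0,0.1,-1,0,0],[0,0.1,-1,0,0],[0,0.1,-1,0,0],[0,0.1,-1,0,0],[0,0.1,-1,0,0]]]' >/dev/null
python3 - <<'E'
from h import *
to(.44,-.088,.22)
im,d=eyes.get_image("wrist");cv2.imwrite("pics/w1.png",im[:,:,::-1]);np.savez("w1.npz",im=im,d=d)
print({k:np.round(v,4).tolist() for k,v in eyes.camera_params("wrist").items()})
E
```

```text
pos [ 0.4368 -0.0693  0.2223] yaw x -164.78 units [ 0.04 -0.47  0.06] F [ 0.7  -0.01  0.52] t 3.35 grip 0.004
{'camera_matrix': [[297.3186, 0.0, 256.3172], [0.0, 297.3186, 188.9889], [0.0, 0.0, 1.0]], 'mount': [[-0.0005, -0.9581, -0.2864, 0.0805], [1.0, -0.0005, -0.0002, -0.0002], [0.0, -0.2864, 0.9581, -0.1621], [0.0, 0.0, 0.0, 1.0]]}
```

View pics/w1.png

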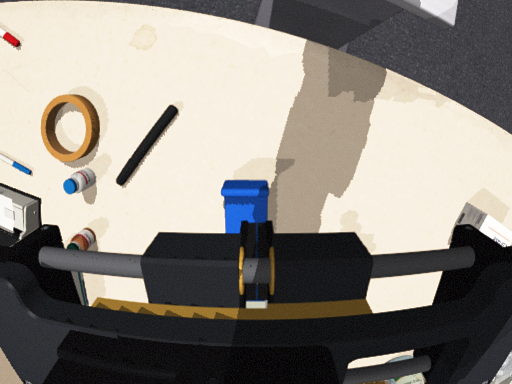

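The wrist camera faces away from the press. The tab shows at about (246,187) in blue. I'll get its edges from depth.

```bash
cat >> h.py <<'E'
def wcloud(d,s):
    p=eyes.camera_params("wrist");K=p["camera_matrix"];M=np.array(p["mount"])
    v,u=np.mgrid[:384,:512];x=(u-K[0][2])/K[0][0];y=(v-K[1][2])/K[1][1];r=np.hypot(x,y)+1e-9
    k=np.tan(np.minimum(r,1.5))/r;P=np.stack([x*k*d,y*k*d,d],-1)@M[:3,:3].T+M[:3,3]
    return R.from_rotvec(s["tool_rot"]).apply(P.reshape(-1,3)).reshape(384,512,3)+s["position"]
E
python3 - <<'E'
from h import *
z=np.load("w1.npz");s=get_state();P=wcloud(z["d"],s)
m=masks(z["im"])["blue"]&(z["d"]>0);m[:,:215]=0;m[:,280:]=0
q=P[m];a=np.radians(15.3)
for r in range(178,236,4):
    if m[r].sum(): 
        w=P[r][m[r]];print(r,m[r].sum(),np.flatnonzero(m[r])[[0,-1]],np.median(w,0).round(4),"ends",w[0].round(4),w[-1].round(4))
t=q[(q[:,2]>.053)];rr=cv2.minAreaRect((t[:,:2]*1000).astype(np.float32));print(len(t),t.mean(0).round(4),rr)
# side edges of tray top -> yaw
L=[];Rr=[]
for r in range(200,232):
    c=np.flatnonzero(m[r]&(abs(P[...,2][r]-.024)<.01))
    if len(c)>10: L.append(P[r,c[0]]);Rr.append(P[r,c[-1]])
for e in(L,Rr):
    e=np.array(e)
    if len(e)>4: p=np.polyfit(e[:,0],e[:,1],1);print(len(e),"yaw",np.degrees(np.arctan(p[0])),e[0].round(4),e[-1].round(4))
E
```

```text
182 42 [225 266] [ 0.4558 -0.0852  0.0327] ends [ 0.4634 -0.1098  0.0294] [ 0.4499 -0.0607  0.0314]
186 44 [223 266] [ 0.4564 -0.0856  0.0506] ends [ 0.4643 -0.1104  0.0449] [ 0.4498 -0.0613  0.0498]
190 45 [222 267] [ 0.4578 -0.0843  0.0597] ends [ 0.4646 -0.1098  0.0599] [ 0.4517 -0.0599  0.059 ]
194 45 [222 267] [ 0.4626 -0.0842  0.0601] ends [ 0.4696 -0.1088  0.0589] [ 0.4561 -0.0586  0.0596]
198 42 [225 266] [ 0.4788 -0.0797  0.0242] ends [ 0.4854 -0.1052  0.0249] [ 0.4721 -0.0544  0.0244]
202 41 [225 266] [ 0.4841 -0.0777  0.0239] ends [ 0.4912 -0.104   0.0237] [ 0.4772 -0.0531  0.0249]
206 42 [225 266] [ 0.4891 -0.0771  0.0242] ends [ 0.4967 -0.1028  0.0232] [ 0.4833 -0.0513  0.0224]
210 41 [225 266] [ 0.4943 -0.0752  0.0243] ends [ 0.5021 -0.1015  0.0233] [ 0.4881 -0.05    0.024 ]
214 42 [225 266] [ 0.5001 -0.0744  0.0243] ends [ 0.5076 -0.1003  0.0232] [ 0.4935 -0.0485  0.0239]
218 41 [226 266] [ 0.5054 -0.0724  0.0243] ends [ 0.512  -0.0978  0.0251] [ 0.499  -0.047   0.0237]
222 32 [226 264] [ 0.4685 -0.0815  0.1236] ends [ 0.5178 -0.0965  0.0246] [ 0.4248 -0.0744  0.2224]
226 17 [226 257] [ 0.5212 -0.0849  0.0244] ends [ 0.5238 -0.0952  0.0238] [ 0.4259 -0.0783  0.2281]
230 17 [226 257] [ 0.5263 -0.0849  0.0251] ends [ 0.5287 -0.094   0.0255] [ 0.4255 -0.0784  0.2345]
234 2 [256 257] [ 0.4262 -0.0785  0.2384] ends [ 0.4264 -0.0788  0.2382] [ 0.4261 -0.0783  0.2386]
519 [ 0.4526 -0.0838  0.0982] ((433.35601806640625, -92.18904876708984), (64.35330200195312, 53.12112808227539), 15.238245964050293)
32 yaw 15.320780033170962 [ 0.4884 -0.1046  0.024 ] [ 0.5304 -0.0936  0.0248]
32 yaw -32.52430359801855 [ 0.4751 -0.0536  0.0232] [ 0.5255 -0.0769  0.0256]
```

```bash
python3 -m jog '[[[0,0.05,-0.54,0,0],[0,0,0,0.8,0],[0,0,0,0.8,0],[0,0,0,0.8,0],[0,0,0,0.8,0],[0,0,0,0.8,0],[0,0,0,0.8,0],[0,0,0,0,0]]]' >/dev/null
python3 -c "
from h import *
to(.437,-.0908,.03)"
```

```text
pos [ 0.4381 -0.0892  0.0285] yaw x -164.8 units [ 0.04 -0.03 -0.04] F [-0.16 -0.17  0.55] t 4.4 grip 0.006
```

```bash
python3 -m jog '[[[0,-0.2,0,0,0],[0,-0.2,0,0,0],[0,-0.2,0,0,0],[0,-0.2,0,0,0],[0,-0.2,0,0,0],[0,-0.2,0,0,0],[0,-0.2,0,0,0],[0,-0.15,0,0,0],[0,-0.05,0,0,0]]]'
for i in 1 ; do python3 -m jog '[[[0,-0.05,0,0,0],[0,-0.05,0,0,0]]]'; done
```

```text
time: 5.52
position: [0.5028, -0.0726, 0.0305]
tool_rot: [0.416, -3.114, 0.0]
ft_force: [-2.9, -1.7, 1.0]
grip_width: 0.002
time: 5.78
position: [0.5062, -0.0717, 0.0305]
tool_rot: [0.416, -3.114, -0.0]
ft_force: [-2.0, -1.0, 0.5]
grip_width: 0.007
```

```bash
python3 -m jog '[[[0,-0.05,0,0,0],[0,-0.05,0,0,0]]]';  python3 -m jog '[[[0,-0.05,0,0,0],[0,-0.05,0,0,0]]]'
```

```text
time: 6.02
position: [0.5066, -0.0715, 0.03]
tool_rot: [0.414, -3.107, -0.001]
ft_force: [-12.9, -3.6, 9.2]
grip_width: 0.006
time: 6.28
position: [0.5065, -0.0714, 0.0293]
tool_rot: [0.411, -3.099, -0.003]
ft_force: [-21.8, -5.7, 14.5]
grip_width: 0.003
```

```bash
python3 -m jog '[[[0,0.4,0,-0.1,0],[0,0,0,-0.9,0],[0,0,0,-0.9,0],[0.45,0,0,-0.9,0],[0.45,0,0,-0.9,0],[0.45,0,0,-0.9,0],[0.45,0,0,-0.9,0],[0.45,0,0,-0.9,0],[0.45,0,0,-0.9,0],[0.45,0,0,-0.9,0]]]' 30 >/dev/null
python3 - <<'E'
from h import *
to(.684,-.009,.335);to(.684,-.009,.262)
for n in ("scene",):
    im,d=eyes.get_image(n);c=im[130:270,215:335];cv2.imwrite("pics/s1.png",cv2.resize(c,None,fx=5,fy=4.2,interpolation=cv2.INTER_CUBIC)[:,:,::-1])
    P=cloud(n,im,d)
    for k,m in masks(im).items():
        w=np.zeros_like(m);w[140:260,245:305]=1;m=(m&w&(d>0)).astype(np.uint8);K,l,st,ce=cv2.connectedComponentsWithStats(m)
        for i in range(1,K):
            if st[i,4]>7: print(k,st[i],np.median(P[l==i],0).round(4))
E
```

```text
pos [ 0.4993 -0.0728  0.3603] yaw x -164.73 units [-4.87  0.32  0.65] F [ 0.07 -0.52 -0.66] t 7.53 grip 0.447
pos [ 0.4993 -0.0728  0.3603] yaw x -164.73 units [-4.87  0.32  2.47] F [ 0.07 -0.52 -0.66] t 7.53 grip 0.447
blue [258 217  31  29 345] [ 0.5251 -0.0577  0.0263]
red [280 147   4  13  49] [ 0.681  -0.0113  0.2774]
red [276 209   5   3  14] [ 0.6371 -0.0338  0.0807]
```

View pics/s1.png

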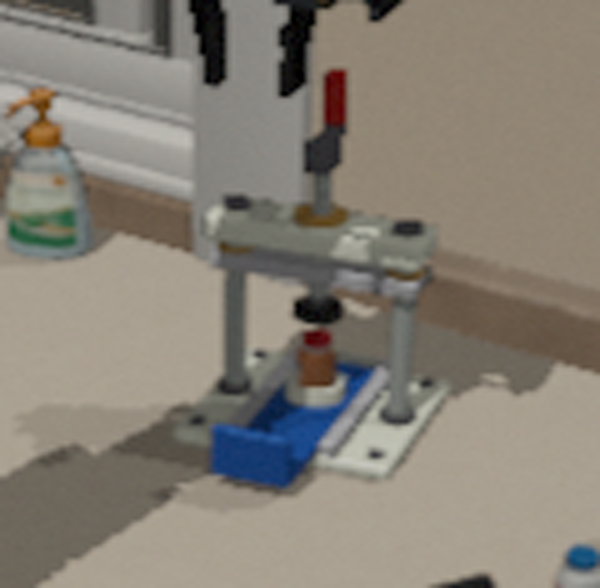

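Tray is home, the vial is upright under the pad, and the fingers are seen above (top). The knob is at crop (335,98), with nothing protruding above the arm.

```bash
python3 -m jog '[[[0.45,-0.81,0.05,0.1,0],[0.45,-0.81,0.05,0.1,0],[0.45,-0.81,0.05,0.1,0],[0.45,-0.81,0.05,0.1,0],[0.45,-0.81,0.05,0.1,0],[0.45,-0.81,0.05,0.1,0],[0.45,0,0,0,0],[0.45,0,0,0,0]]]' 30
python3 - <<'E'
from h import *
to(.684,-.009,.262)
s=get_state();im,d=eyes.get_image("top");P=cloud("top",im,d);cv2.imwrite("pics/t1.png",cv2.resize(im[110:200,200:320],None,fx=5,fy=5)[:,:,::-1])
im,d=eyes.get_image("wrist");cv2.imwrite("pics/w2.png",im[:,:,::-1])
E
```

```text
time: 8.57
position: [0.683, -0.0112, 0.3346]
tool_rot: [-0.416, 3.114, -0.0]
ft_force: [-0.6, 0.2, -0.4]
grip_width: 0.448
pos [ 0.683  -0.0112  0.3346] yaw x -164.79 units [-0.04  0.05  1.81] F [-0.64  0.21 -0.36] t 8.57 grip 0.448
```

View pics/w2.png

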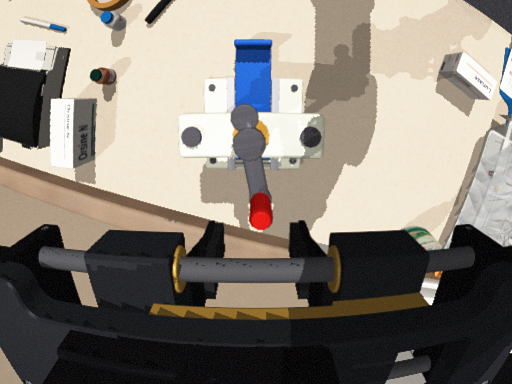

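Wrist view from above the press: knob at (261,212) between the finger columns (about 257), screw hub at (248,143), and columns at (191,137) and (311,137). Refine by ray casting.

```bash
python3 - <<'E'
from h import *
s=get_state();im,d=eyes.get_image("wrist");P=wcloud(d,s);m=masks(im)["red"]&(d>0);m[:,:230]=0;m[:,290:]=0;m[:190]=0;m[235:]=0
q=P[m];t=q[q[:,2]>q[:,2].max()-.006];print("knob",len(q),q.max(0).round(4),"top mean",t.mean(0).round(4),cv2.minEnclosingCircle((t[:,:2]*1000).astype(np.float32)))
g=cv2.cvtColor(im,cv2.COLOR_RGB2GRAY);
for c in((191,137),(311,137)):
    w=np.zeros_like(g);cv2.circle(w,c,14,1,-1);k=(w>0)&(g<110);v,u=np.nonzero(k);print("col",u.mean(),v.mean(),P[k].mean(0).round(4))
E
```

```text
knob 693 [ 6.915e-01 -5.000e-04  3.016e-01] top mean [ 0.683  -0.0087  0.2991] ((683.4750366210938, -8.55400562286377), 8.480172157287598)
col 191.3896551724138 136.47241379310344 [ 0.6544 -0.088   0.2001]
col 310.41715976331363 136.78402366863907 [0.6236 0.0293 0.1975]
```

```bash
python3 -m jog '[[[0.45,-0.02,0.06,0.36,0],[0.45,0,0,0.36,0],[0.45,0,0,0.36,0],[0.45,0,0,0.36,0],[0.45,0,0,0.36,0],[0.45,0,0,0,0],[0.1,0,0,0,0],[0.1,0,0,0,0],[0.1,0,0,0,0],[0.1,0,0,0,0]]]' 30
cat >> h.py <<'E'
PSI=np.radians(15.2);C=np.array([.640,-.033])
def plan(q0,n,dq,c=None):
    "rows (tool x,y,z units) for n steps of dq from q0; tool x=-press x approx"
    s=get_state();Rm=R.from_rotvec(s["tool_rot"]).as_matrix();ex=np.array([np.cos(PSI),np.sin(PSI)]);ey=np.array([-ex[1],ex[0]])
    f=lambda q:np.r_[50e-3*(-np.cos(q)*ex+np.sin(q)*ey),-.00382*q]
    for i in range(n): print(round(q0+(i+1)*dq,2),(Rm.T@(f(q0+(i+1)*dq)-f(q0+i*dq))/.04).round(2).tolist())
def q_of():
    s=get_state();o=s["position"][:2]-C;ex=np.array([np.cos(PSI),np.sin(PSI)]);ey=np.array([-ex[1],ex[0]])
    q=np.arctan2(o@ey,-(o@ex));F=s["ft_force"];t=np.sin(q)*ex+np.cos(q)*ey;r=o/np.hypot(*o)
    print("t",round(float(s["time"]),2),"pos",s["position"].round(4),"q",round(q%(2*np.pi),3),"r",np.hypot(*o).round(4),"Ftan",(-F[:2]@t).round(2),"Frad",(F[:2]@r).round(2),"Fz",F[2].round(2),"grip",round(float(s["grip_width"]),3))
E
python3 -c "
from h import *
q_of();plan(2.892,9,.25)"
```

```text
time: 9.98
position: [0.6834, -0.0083, 0.2632]
tool_rot: [-0.416, 3.113, 0.001]
ft_force: [-0.7, 0.1, 2.0]
grip_width: 0.201
t 9.97 pos [ 0.6834 -0.0083  0.2632] q 2.889 r 0.05 Ftan 0.38 Frad -0.55 Fz 1.96 grip 0.201
3.14 [-0.04, -0.31, 0.02]
3.39 [0.04, -0.31, 0.02]
3.64 [0.11, -0.29, 0.02]
3.89 [0.18, -0.25, 0.02]
4.14 [0.24, -0.2, 0.02]
4.39 [0.28, -0.13, 0.02]
4.64 [0.31, -0.06, 0.02]
4.89 [0.31, 0.02, 0.02]
5.14 [0.3, 0.09, 0.02]
```

```bash
python3 -m jog '[[[0.1,-0.04,-0.31,0.024,0],[0.1,0.04,-0.31,0.024,0],[0.1,0.11,-0.29,0.024,0],[0.1,0.18,-0.25,0.024,0],[0.1,0.24,-0.2,0.024,0]]]' >/dev/null
python3 -c "
from h import *
q_of()"
python3 -m jog '[[[0.1,0.28,-0.13,0.024,0],[0.1,0.31,-0.06,0.024,0],[0.1,0.31,0.02,0.024,0],[0.1,0.3,0.09,0.024,0]]]' >/dev/null
python3 -c "
from h import *
q_of();plan(5.142,14,.25)"
```

```text
t 10.6 pos [ 0.6776 -0.0612  0.2589] q 4.051 r 0.047 Ftan 6.58 Frad -7.29 Fz 5.6 grip 0.198
t 11.1 pos [ 0.6345 -0.0799  0.2552] q 5.094 r 0.0472 Ftan 6.78 Frad -4.79 Fz 1.59 grip 0.198
5.39 [0.26, 0.16, 0.02]
5.64 [0.22, 0.23, 0.02]
5.89 [0.15, 0.27, 0.02]
6.14 [0.08, 0.3, 0.02]
6.39 [0.0, 0.31, 0.02]
6.64 [-0.07, 0.3, 0.02]
6.89 [-0.15, 0.28, 0.03]
7.14 [-0.21, 0.23, 0.03]
7.39 [-0.26, 0.17, 0.03]
7.64 [-0.29, 0.1, 0.03]
7.89 [-0.31, 0.03, 0.03]
8.14 [-0.31, -0.05, 0.03]
8.39 [-0.28, -0.13, 0.03]
8.64 [-0.24, -0.19, 0.03]
```

```bash
python3 - <<'E'
from h import *
from scipy.optimize import least_squares as L
p=np.array([[.6834,-.0083],[.6776,-.0612],[.6345,-.0799]])
c=L(lambda c:np.hypot(*(p-c).T)-.05,C);print(c.x,c.fun)
c=c.x;open("h.py","a").write(f"\nC=np.array([{c[0]:.4f},{c[1]:.4f}])\n")
E
python3 -c "
from h import *
q_of()
def seek(q0,qs):
    s=get_state();Rm=R.from_rotvec(s['tool_rot']).as_matrix();ex=np.array([np.cos(PSI),np.sin(PSI)]);ey=np.array([-ex[1],ex[0]])
    p=s['position'].copy();z0=p[2]
    for q in qs:
        t=np.r_[C+.05*(-np.cos(q)*ex+np.sin(q)*ey),z0-.00382*(q-q0)];print(round(q,2),(Rm.T@(t-p)/.04).round(3).tolist());p=t
s=get_state();seek(5.1,[5.3+.25*i for i in range(10)])"
```

```text
[ 0.63842538 -0.03008414] [-2.73602222e-05  2.84644581e-05 -2.97225695e-05]
t 11.1 pos [ 0.6345 -0.0799  0.2552] q 5.056 r 0.05 Ftan 6.96 Frad -4.52 Fz 1.59 grip 0.198
5.3 [0.272, 0.137, 0.017]
5.55 [0.235, 0.204, 0.022]
5.8 [0.178, 0.256, 0.023]
6.05 [0.109, 0.292, 0.023]
6.3 [0.033, 0.31, 0.024]
6.55 [-0.045, 0.308, 0.024]
6.8 [-0.12, 0.288, 0.025]
7.05 [-0.187, 0.249, 0.026]
7.3 [-0.243, 0.195, 0.026]
7.55 [-0.284, 0.129, 0.026]
```

```bash
cat >> h.py <<'E'
def seek(p,q0,qs,yaw=-164.78):
    "p: commanded start (x,y,z) at q0; rows rounded with carry"
    a=np.radians(yaw);X=np.array([np.cos(a),np.sin(a),0]);Y=np.array([X[1],-X[0],0]);Rm=np.stack([X,Y,[0,0,-1]],1)
    ex=np.array([np.cos(PSI),np.sin(PSI)]);ey=np.array([-ex[1],ex[0]]);p=np.array(p,float);z0=p[2]
    for q in qs:
        t=np.r_[C+.05*(-np.cos(q)*ex+np.sin(q)*ey),z0-.00382*(q-q0)];u=(Rm.T@(t-p)/.04).round(2);p=p+Rm@u*.04
        print(round(q,2),"[0.1,"+",".join(map(str,u))+",0]","cmd",p.round(4).tolist())
E
python3 -c "
from h import *
seek([.6317,-.0820,.2546],5.107,[5.107+.25*i for i in range(1,14)])"
```

```text
5.36 [0.1,0.25,0.21,0.02,0] cmd [0.6198, -0.0765, 0.2538]
5.61 [0.1,0.22,0.22,0.03,0] cmd [0.609, -0.0703, 0.2526]
5.86 [0.1,0.17,0.26,0.02,0] cmd [0.5998, -0.0621, 0.2518]
6.11 [0.1,0.09,0.3,0.03,0] cmd [0.5931, -0.0515, 0.2506]
6.36 [0.1,0.01,0.31,0.02,0] cmd [0.5895, -0.0396, 0.2498]
6.61 [0.1,-0.06,0.31,0.02,0] cmd [0.5885, -0.027, 0.249]
6.86 [0.1,-0.13,0.28,0.03,0] cmd [0.5906, -0.0148, 0.2478]
7.11 [0.1,-0.2,0.24,0.02,0] cmd [0.5958, -0.0035, 0.247]
7.36 [0.1,-0.26,0.18,0.02,0] cmd [0.604, 0.0062, 0.2462]
7.61 [0.1,-0.29,0.11,0.03,0] cmd [0.614, 0.0135, 0.245]
7.86 [0.1,-0.31,0.04,0.02,0] cmd [0.6256, 0.0183, 0.2442]
8.11 [0.1,-0.31,-0.04,0.03,0] cmd [0.6379, 0.02, 0.243]
8.36 [0.1,-0.29,-0.12,0.02,0] cmd [0.6504, 0.0184, 0.2422]
```

```bash
python3 -m jog '[[[0.1,0.25,0.21,0.02,0],[0.1,0.22,0.22,0.03,0],[0.1,0.17,0.26,0.02,0],[0.1,0.09,0.3,0.03,0],[0.1,0.01,0.31,0.02,0]]]' >/dev/null
python3 -c "
from h import *
q_of()"
python3 -m jog '[[[0.1,-0.06,0.31,0.02,0],[0.1,-0.13,0.28,0.03,0],[0.1,-0.2,0.24,0.02,0],[0.1,-0.26,0.18,0.02,0]]]' >/dev/null
python3 -c "
from h import *
q_of()"
python3 -m jog '[[[0.1,-0.29,0.11,0.03,0],[0.1,-0.31,0.04,0.02,0],[0.1,-0.31,-0.04,0.03,0],[0.1,-0.29,-0.12,0.02,0]]]' >/dev/null
python3 -c "
from h import *
q_of()
seek([.6504,.0184,.2422],8.357,[8.357+.15*i for i in range(1,29)])"
```

```text
t 11.72 pos [ 0.5905 -0.0443  0.2506] q 6.261 r 0.05 Ftan 7.02 Frad -0.66 Fz 2.86 grip 0.194
t 12.22 pos [0.6018 0.004  0.2466] q 1.015 r 0.0501 Ftan 6.66 Frad 4.24 Fz 5.71 grip 0.193
t 12.72 pos [0.6492 0.0189 0.2426] q 2.053 r 0.0502 Ftan 6.65 Frad -0.35 Fz 6.74 grip 0.194
8.51 [0.1,-0.15,-0.1,0.01,0] cmd [0.6572, 0.0161, 0.2418]
8.66 [0.1,-0.14,-0.12,0.02,0] cmd [0.6639, 0.013, 0.241]
8.81 [0.1,-0.12,-0.15,0.01,0] cmd [0.6701, 0.0084, 0.2406]
8.96 [0.1,-0.1,-0.16,0.02,0] cmd [0.6757, 0.0033, 0.2398]
9.11 [0.1,-0.07,-0.17,0.01,0] cmd [0.6801, -0.0025, 0.2394]
9.26 [0.1,-0.04,-0.18,0.02,0] cmd [0.6836, -0.0091, 0.2386]
9.41 [0.1,-0.02,-0.19,0.01,0] cmd [0.6863, -0.0162, 0.2382]
9.56 [0.1,0.01,-0.19,0.01,0] cmd [0.6879, -0.0236, 0.2378]
9.71 [0.1,0.04,-0.18,0.02,0] cmd [0.6883, -0.031, 0.237]
9.86 [0.1,0.06,-0.18,0.01,0] cmd [0.6879, -0.0386, 0.2366]
10.01 [0.1,0.09,-0.16,0.02,0] cmd [0.6861, -0.0457, 0.2358]
10.16 [0.1,0.12,-0.15,0.01,0] cmd [0.683, -0.0527, 0.2354]
10.31 [0.1,0.13,-0.13,0.02,0] cmd [0.6794, -0.0591, 0.2346]
10.46 [0.1,0.16,-0.1,0.01,0] cmd [0.6742, -0.0647, 0.2342]
10.61 [0.1,0.16,-0.09,0.01,0] cmd [0.669, -0.0698, 0.2338]
10.76 [0.1,0.18,-0.06,0.02,0] cmd [0.6627, -0.074, 0.233]
10.91 [0.1,0.19,-0.03,0.01,0] cmd [0.6557, -0.0772, 0.2326]
11.06 [0.1,0.18,0.0,0.02,0] cmd [0.6487, -0.0791, 0.2318]
11.21 [0.1,0.19,0.03,0.01,0] cmd [0.6411, -0.0799, 0.2314]
11.36 [0.1,0.18,0.05,0.02,0] cmd [0.6336, -0.0799, 0.2306]
11.51 [0.1,0.17,0.08,0.01,0] cmd [0.6262, -0.0786, 0.2302]
11.66 [0.1,0.16,0.1,0.02,0] cmd [0.619, -0.0764, 0.2294]
11.81 [0.1,0.13,0.13,0.01,0] cmd [0.6126, -0.0727, 0.229]
11.96 [0.1,0.12,0.14,0.01,0] cmd [0.6065, -0.0686, 0.2286]
12.11 [0.1,0.1,0.16,0.02,0] cmd [0.601, -0.0635, 0.2278]
12.26 [0.1,0.07,0.18,0.01,0] cmd [0.5964, -0.0572, 0.2274]
12.41 [0.1,0.04,0.18,0.02,0] cmd [0.5929, -0.0507, 0.2266]
12.56 [0.1,0.02,0.19,0.01,0] cmd [0.5902, -0.0436, 0.2262]
```

```bash
Q='from h import *
q_of()'
python3 -m jog '[[[0.1,-0.15,-0.1,0.01,0],[0.1,-0.14,-0.12,0.02,0]]]' >/dev/null; python3 -c "$Q"
python3 -m jog '[[[0.1,-0.12,-0.15,0.01,0],[0.1,-0.1,-0.16,0.02,0]]]' >/dev/null; python3 -c "$Q"
python3 -m jog '[[[0.1,-0.07,-0.17,0.01,0],[0.1,-0.04,-0.18,0.02,0]]]' >/dev/null; python3 -c "$Q"
```

```text
t 12.97 pos [0.6628 0.0137 0.2415] q 2.345 r 0.0502 Ftan 6.04 Frad -1.91 Fz 7.75 grip 0.196
t 13.22 pos [0.6746 0.0046 0.2403] q 2.642 r 0.0501 Ftan 6.27 Frad -2.08 Fz 7.76 grip 0.197
t 13.47 pos [ 0.6828 -0.0069  0.2392] q 2.926 r 0.0501 Ftan 6.1 Frad -1.79 Fz 7.31 grip 0.197
```

```bash
Q='from h import *
q_of()'
python3 -m jog '[[[0.1,-0.02,-0.19,0.01,0],[0.1,0.01,-0.19,0.01,0]]]' >/dev/null; python3 -c "$Q"
python3 -m jog '[[[0.1,0.04,-0.18,0.02,0],[0.1,0.06,-0.18,0.01,0]]]' >/dev/null; python3 -c "$Q"
python3 -m jog '[[[0.1,0.09,-0.16,0.02,0],[0.1,0.12,-0.15,0.01,0]]]' >/dev/null; python3 -c "$Q"
```

```text
t 13.72 pos [ 0.6875 -0.0205  0.2382] q 3.214 r 0.05 Ftan 7.31 Frad -2.75 Fz 5.18 grip 0.195
t 13.97 pos [ 0.6882 -0.0347  0.2371] q 3.5 r 0.05 Ftan 6.74 Frad -2.69 Fz 4.76 grip 0.194
t 14.22 pos [ 0.6855 -0.0466  0.2363] q 3.745 r 0.0499 Ftan 11.36 Frad 1.79 Fz 2.72 grip 0.195
```

Touch felt: the knob force jumped from about 6.7 to 11.4 N between q=9.78 and 10.03. I take the touch as about 9.91, so the target is about 11.48.

```bash
Q='from h import *
q_of()'
python3 -m jog '[[[0.1,0.13,-0.13,0.02,0]]]' >/dev/null; python3 -c "$Q"
python3 -m jog '[[[0.1,0.16,-0.1,0.01,0],[0.1,0.16,-0.09,0.01,0],[0.1,0.18,-0.06,0.02,0]]]' >/dev/null; python3 -c "$Q"
python3 -m jog '[[[0.1,0.19,-0.03,0.01,0],[0.1,0.18,0,0.02,0],[0.1,0.19,0.03,0.01,0],[0.1,0.18,0.05,0.02,0]]]' >/dev/null; python3 -c "$Q"
```

```text
t 14.35 pos [ 0.6829 -0.0526  0.2358] q 3.874 r 0.0499 Ftan 11.85 Frad 1.29 Fz 4.13 grip 0.198
t 14.72 pos [ 0.6678 -0.0703  0.234 ] q 4.345 r 0.0498 Ftan 13.08 Frad 3.02 Fz 0.01 grip 0.197
t 15.22 pos [ 0.6388 -0.0799  0.2317] q 4.97 r 0.0498 Ftan 13.62 Frad 0.73 Fz -0.95 grip 0.196
```

```bash
Q='from h import *
q_of()'
python3 -m jog '[[[0.1,0.17,0.08,0.01,0],[0.1,0.09,0.05,0.01,0],[0.1,0,0,0,0]]]' >/dev/null; python3 -c "$Q"
```

```text
t 15.6 pos [ 0.6268 -0.0786  0.2308] q 5.213 r 0.0499 Ftan 10.85 Frad -0.86 Fz -2.0 grip 0.198
```

```bash
Q='from h import *
q_of()'
python3 -m jog '[[[0.1,-0.06,-0.03,0,0],[0.1,0,0,0,0]]]' >/dev/null; python3 -c "$Q"
python3 -m jog '[[[0.45,0,0,0,0],[0.45,0,0,0,0],[0.45,0,0,0,0],[0.45,0,0,-0.4,0],[0.45,0,0,-0.6,0],[0.45,0,0,-0.8,0],[0.45,0,0,-0.8,0],[0.45,0.4,0,-0.6,0],[0.45,0.8,0,0,0],[0.45,0,0,0,0]]]'
python3 - <<'E'
from h import *
im,d=eyes.get_image("scene");a=cv2.resize(im[130:300,215:365],None,fx=3.5,fy=3.5,interpolation=cv2.INTER_CUBIC);s=get_state()
w,dw=eyes.get_image("wrist");cv2.imwrite("pics/f_s.png",a[:,:,::-1]);cv2.imwrite("pics/f_w.png",w[:,:,::-1])
P=wcloud(dw,s);m=masks(w)["red"]&(dw>0);q=P[m];print(len(q));q=q[(np.hypot(*(q[:,:2]-C).T)<.08)&(q[:,2]>.2)]
if len(q):
    t=q[q[:,2]>np.percentile(q[:,2],98)-.006];print("knob wrist",t.mean(0),q[:,2].max())
P=cloud("scene",im,d);m=masks(im)["red"]&(d>0);q=P[m];q=q[(np.hypot(*(q[:,:2]-C).T)<.08)];k=q[q[:,2]>.2];print("scene knob",len(k),np.median(k,0),k[:,2].max(),"cap",np.median(q[q[:,2]<.12],0))
t,dt=eyes.get_image("top");z=np.load("top0.npz");df=cv2.absdiff(t,z["im"]).max(2)[120:260,300:420]>60;print("bystander diff px",df.sum())
E
```

```text
t 15.85 pos [ 0.6269 -0.0787  0.2307] q 5.21 r 0.0499 Ftan 5.34 Frad -1.03 Fz 3.74 grip 0.2
time: 17.1
position: [0.5771, -0.0927, 0.3594]
tool_rot: [-0.412, 3.112, 0.001]
ft_force: [0.2, -0.8, -0.7]
grip_width: 0.453
462
knob wrist [ 0.62617325 -0.07914063  0.26637019] 0.2687015298199966
scene knob 51 [ 0.62344078 -0.08132816  0.24604888] 0.2681085094902187 cap [nan nan nan]
bystander diff px 830
  return _methods._mean(a, axis=axis, dtype=dtype,
  ret = um.true_divide(
```

View pics/f_s.png

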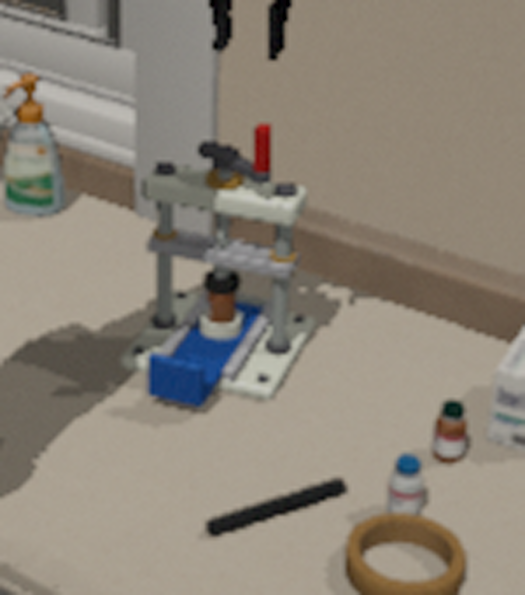

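The pad clamps the cap at crop (220,283), the knob stayed where I let go, the tray is home, and the loose things stand as before. The gripper is clear.

```bash
python3 -c "
from bench import job;print(job.close_job())"
```

```text
the job is handed in; nothing more can be done
None
```

I pushed the tray home, wound the crank to the touch plus a quarter turn, and let go with the vial clamped. The job is handed in, after about 17 s of robot time.

- **Tray:** it went in until the wrist force rose from about 2.5 N to about 23 N with no further movement, so it is against its rear stop.
- **Touch:** the force at the knob jumped from about 6.7 N to 11.4 N between crank 9.78 and 10.03 rad. I took the touch as about 9.91 rad.
- **Quarter turn:** I stopped at crank 11.49 rad, which is 1.58 ± 0.12 rad past the touch (a quarter turn is 1.57).
- **After letting go:** the knob stayed where I left it; the wrist camera put it within about 1 mm. In the last scene picture the pad is on the cap, the tray is home and the gripper is clear.

**Disagreements in the checks:**
- **Loose things:** a rough before-and-after comparison of the top images showed 830 changed pixels near the loose things. I put this down to the arm and its shadow without confirming it; in the scene picture they look unmoved.
- **Cap colour:** the colour check for the red cap found nothing, because the pad now covers it.
- **Knob force:** it read 6 to 7 N above free turning just before the end, against the 6.4 N expected.

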